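Tip the die insert flat and demagnetise it

TASK

The round die insert stands on edge on the bench demagnetiser. Push it over lightly, without picking it up, so that it lies flat on its plain face, boss side up, wholly on the demagnetiser's metal plate. Then pull the demagnetiser's round spring knob all the way out, keep it out for about two seconds, and let it go back in; leave the marker pen, the dowel pin and the other things on the bench where they are.

Things in the scene. Friction and masses are not known exactly. Their poses are not given: they have to be found in the camera images.
- demag: bench demagnetiser: fixed grey box 210 mm deep (x, to its back), 180 mm wide (y, to its left). Origin: centre of its underside. Rear 150 mm: block 50 mm high topped by a metal plate. Front 60 mm: control strip sloping at 30 degrees from 49 mm height down to 14 mm at the front, with the pull knob on the left (y = +42 mm) and a flat fixed dial of no use (26 mm across, 9 mm high) at y = -55 mm
- plate_center (a point): centre of the top face of the demagnetiser's metal plate (146 mm along x by 172 mm along y, level, 50 mm above the bench); axes as those of the demagnetiser
- insert_center (a point): centre of the insert's disc, at mid thickness; starts 26 mm above the plate. Its x axis is the disc's axis and points out of the boss face (level at the start, facing the front or a side; straight up when it lies right); z points from the lug to the opposite rim (up at the start). Falling towards its plain face, it lands with its centre about 32 mm further that way, 6 mm above the plate
- knob_head (a point): centre of the pull knob's head: a black cylinder 28 mm across and 22 mm long on a stem 10 mm across, on the sloped strip. z is its axis, pointing out of the panel (up, tilted 30 degrees to the demagnetiser's front): the direction of pull; y is the demagnetiser's y. At home this point is 23 mm and the head's underside 12 mm out of the panel
- pull_knob (a joint): travel of the pull knob along its axis in m: 0 home, 0.010 pulled fully out (stop). A spring draws it home with 3 N at 0 rising to 8 N at full travel; it does not latch
- marker_pen: a marker pen 130 mm long, 13 mm thick, lying on the bench just right of the demagnetiser, along its side; origin under its middle; to be left alone
- dowel_pin: dowel pin 46 mm long, 13 mm thick, lying to the right; to be left alone
- die_insert: loose die insert: dark steel disc 48 mm across, 12 mm thick, about 0.2 kg; a brighter boss 24 mm across stands 6 mm out of one face, the other is plain. It starts standing upright on a lug at its rim (26 mm wide, as thick as the disc), top 50 mm and boss 14 to 38 mm above the plate. Origin: middle of the lug's foot, 26 mm from the disc's centre; axes as insert_center

How it is judged:
On the way, in this order (a step that is already met when the one before it is completed fails the run):
1. the insert lies flat on its plain face, boss up, on the plate, with the knob home (angle between insert_center's own x axis and vertical below 0.12 rad and z of insert_center in the frame of plate_center below 0.01 m and x of insert_center in the frame of plate_center between -0.056 and 0.056 m and y of insert_center in the frame of plate_center between -0.056 and 0.056 m and linear speed of die_insert below 0.03 m/s and value of joint pull_knob below 0.002 m), for 0.2 s.
2. the knob is pulled out (beyond 8 of its 10 mm) and kept there for 1.5 s, the insert lying flat (angle between insert_center's own x axis and vertical below 0.12 rad and z of insert_center in the frame of plate_center below 0.01 m and x of insert_center in the frame of plate_center between -0.056 and 0.056 m and y of insert_center in the frame of plate_center between -0.056 and 0.056 m and value of joint pull_knob above 0.008 m), for 1.5 s.
At the end, for the whole second after the job is handed in: The insert lies at rest on its plain face, boss up (within 0.12 rad of level, centre under 10 mm above the plate), its centre within 56 mm of the plate's centre along each side of the plate, and the released knob is back home (within 1.5 mm) (angle between insert_center's own x axis and vertical below 0.12 rad and z of insert_center in the frame of plate_center below 0.01 m and x of insert_center in the frame of plate_center between -0.056 and 0.056 m and y of insert_center in the frame of plate_center between -0.056 and 0.056 m and value of joint pull_knob below 0.0015 m and linear speed of die_insert below 0.02 m/s); the robot touches nothing.
It fails at once if the insert is pushed harder than 15 N (contact force between the fingers and die_insert above 15 N).
It fails at once if the insert is picked up (its centre more than 45 mm above the plate) (z of insert_center in the frame of plate_center above 0.045 m).
It fails at once if the marker pen or the dowel pin is moved by more than 40 mm (distance of any of marker_pen, dowel_pin from where it was at the start of the episode above 0.04 m).
It also fails if it takes over 48 s, if anything falls off the work surface, if the arm or the gripper's body presses on something with over 40 N, if the wrist force passes 120 N, or if a joint passes its speed limit or range.

ROBOT

A 7-joint arm with a two-finger parallel gripper is mounted at the origin on a cart in front of the work surface, level with it; the furniture and walls round the work are solid. World frame = base frame: x ahead of the robot, y to its left, z up, the work surface at z = 0. Lengths are in m, angles in rad, forces in N, time in s.
With the tool pointing down it reaches from about 0.425 to 0.925 m from the base axis. Payload 6.8 kg.
Tool frame: the origin (TCP) lies on the centre line of the jaws, within the pads' length; the fingertips stand bot.tip_reach ahead of it and the grasp point (between the pads) lies 3 mm ahead of it (bot.tip_reach is the distance from the TCP to the fingertips, in m); z points along the fingers, y is the line along which they close (so a half turn about z gives the same grasp; the last joint's range is limited). The gripper opens to 85 mm and grips with 20 to 120 N. Pads are 22 mm wide; open, the fingers measure 114 mm over their backs; the gripper's body (76 mm by 85 mm) begins 54 mm behind the grasp point. The pads swing forward as they close: fully open they stand 13 mm farther back than shut.
Start: joints at [1.124, 0.477, 0.022, 1.555, -0.011, 1.109, -0.083], TCP at [0.224, -0.637, 0.253] pointing down, gripper open.
Joint ranges: [-2.96, 2.96], [-0.34, 2.1], [-1.41, 1.46], [0.24, 2.44], [-1.37, 4.51], [0.17, 1.92], [-2.96, 2.96]. Speed limits (rad/s): [2.39, 2.39, 3.14, 3.14, 3.14, 3.14, 3.14].

INTERFACE

Orientations are given as a unit quaternion [w, x, y, z].
In Python, from station import bot gives the robot as it stands.
- The arm moves only by the tool jog_arm, never from a script. Its argument "deltas" is a list of rows, each a list of 7 numbers: the shift along the world's x, y, z in m, then the turn, a rotation vector about the world's x, y, z in rad, then the opening, from 0 (shut) to 1 (fully open). In form: [[x, y, z, rx, ry, rz, grip], ...]. A call has 1 to 10 rows; each row shifts and turns the commanded pose from where the row before left it; what a row does not reach is not made up. A row lasts 1/10 s, in which the tool goes at most 50 mm and 8.59 degrees, less where a joint would pass 70% of its speed; a pose out of reach is approached as far as the arm can. A call with a gripper value outside its range is refused whole. The fingers move at their own pace and stop on an object; "newtons" is the grip in N (left out, the last holds). Time passes only in rows, so rows that do not move let the fingers close. It gives the time, the measured TCP pose, the force, the opening and the grip force at its end, in the units of the state.
- bot.get_obs(): the state, without advancing time (a new reading comes with each control period).
- bot.read_camera(name): name is "side" or "top" or "wrist"; returns a dict with "img" (400x640x3 uint8, red, green, blue), "K" (3x3 intrinsics, pixels), "eye" and "attitude" of the camera in the world. Camera axes: x right, y down, z forward; pixel columns grow to the right and rows downward; lengths in m; the calibration is good to about 2 mm. A picture is of the moment at which its call begins. There is no depth.
- bot.hand_in(): hands the job in; it is judged then, once.
The state is a dict: "t": time; "q": joint angles; "joint_vel": joint speeds; "joint_torque": joint torques, N m; "eef_pos": TCP position; "tool_rot": TCP orientation; "contact_force": force on the tool from outside, world axes, zero at the start; "torque": the same for the moment, N m; "gripper_width": opening from 0.0 (shut) to 1.0 (fully open); "grasp_force": force on a finger pad.
Only numpy, scipy, OpenCV 4.12 (cv2) and the standard library are available. Lean on these libraries where they do the work, as an engineer would, in place of code of your own. Each camera call takes 0.05 s, during which the arm holds its last target. There are 200 camera calls.

## Working session

There is one attempt and no reset: what is moved stays moved. The work goes in short steps, Python scripts to look and compute and a tool call to move; the robot and the scene stay as the last step left them, time stands still between calls to the robot, and variables do not carry over. Pictures are saved under pics/ and viewed, at most 10 in all, crops included, and the job is handed in when it is done.

Besides the shell and the picture viewer there is one more tool, called after "Emit:" as name(argument=value, ...) on one line, values as JSON. jog_arm: Moves the arm, as the interface text tells. Its arguments: {"type":"object","properties":{"deltas":{"type":"array"},"newtons":{"type":"number"}},"required":["deltas"]}

```bash
mkdir -p pics
cat > h.py <<'E'
import numpy as np, cv2
from scipy.spatial.transform import Rotation as R
from station import bot
def rot(c):
    a=np.array(c["attitude"],float)
    return a if a.shape==(3,3) else R.from_quat(a[[1,2,3,0]]).as_matrix()
def ray(c,u,v):
    d=rot(c)@np.linalg.inv(np.array(c["K"]))@np.array([u,v,1.]); return np.array(c["eye"],float),d/np.linalg.norm(d)
def onz(c,u,v,z):
    e,d=ray(c,u,v); return e+d*(z-e[2])/d[2]
def two(c1,p1,c2,p2):
    e1,d1=ray(c1,*p1); e2,d2=ray(c2,*p2)
    s=np.linalg.lstsq(np.c_[d1,-d2],e2-e1,rcond=None)[0]
    a,b=e1+d1*s[0],e2+d2*s[1]; return (a+b)/2,np.linalg.norm(a-b)
def proj(c,p):
    q=np.array(c["K"])@rot(c).T@(np.array(p)-np.array(c["eye"])); return q[:2]/q[2]
E
python3 - <<'E'
from h import *
print(bot.get_obs(),bot.tip_reach)
for n in("top","side"):
    c=bot.read_camera(n);print(n,c["K"],c["eye"],c["attitude"])
    np.save(f"pics/{n}.npy",c,allow_pickle=True)
    cv2.imwrite(f"pics/{n}.png",c["img"][:,:,::-1])
a,b=[cv2.imread(f"pics/{n}.png") for n in("top","side")]
E
```

```text
{'t': 0.0, 'q': array([ 1.12391581,  0.477815  ,  0.02236769,  1.55643446, -0.01147262,
        1.10929163, -0.08307812]), 'joint_vel': array([ 1.44008660e-03,  1.32432878e-04,  8.44087745e-04,  4.05332172e-04,
       -8.33481417e-05, -5.16427956e-04, -2.96474560e-04]), 'joint_torque': array([ 2.57470374e-04, -5.96448898e+01,  1.60791613e+00, -2.81187969e+01,
        1.24010921e-02,  9.42872168e-03, -3.01164960e-05]), 'eef_pos': array([ 0.22411438, -0.63613539,  0.25232341]), 'tool_rot': array([-8.78355452e-04,  9.85684717e-01,  1.68596592e-01, -2.37889035e-04]), 'contact_force': array([ 0.6481886 , -0.16043665, -0.28198819]), 'torque': array([-0.00398754, -0.02456689, -0.00845451]), 'grasp_force': 0.0, 'gripper_width': 0.9998025717554083} 0.022
top [[490.83998058   0.         323.41266642]
 [  0.         490.83998058 196.4638434 ]
 [  0.           0.           1.        ]] [0.37374485 0.08031566 0.95799566] [ 0.05373313 -0.6964521   0.71464069 -0.03682253]
side [[388.28407439   0.         321.16020077]
 [  0.         388.28407439 196.66646735]
 [  0.           0.           1.        ]] [ 0.30549994 -0.53544395  0.58730648] [-0.43835593  0.88571054 -0.14101069  0.05896536]
```

View pics/top.png

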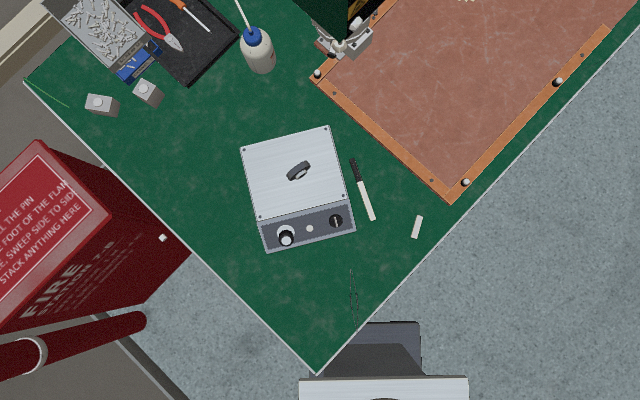

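View pics/side.png

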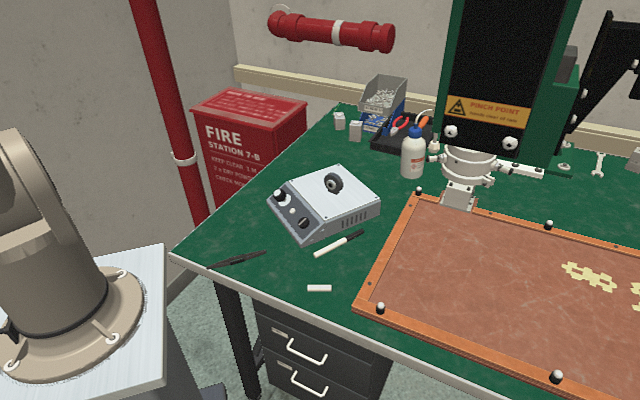

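The top view shows the plate with corners near (240,147), (329,126), (348,203), (259,221), the insert near (298,170), the knob at (286,235) and the dial at (335,220). The side view shows the insert at (333,183) with its boss facing the camera, and the knob at (280,196).

Run:
```python
from h import *
c={n:np.load(f"pics/{n}.npy",allow_pickle=True).item() for n in("top","side")}
t,s=c["top"],c["side"]
im=cv2.imread("pics/top.png");hsv=cv2.cvtColor(im,cv2.COLOR_BGR2HSV)
m=((hsv[...,2]>140)&(hsv[...,1]<60)).astype(np.uint8);m[:110]=0;m[260:]=0;m[:,:225]=0;m[:,360:]=0
cs,_=cv2.findContours(m,0,2);k=max(cs,key=cv2.contourArea)
box=cv2.boxPoints(cv2.minAreaRect(k));print(box)
P=[onz(t,*p,.05) for p in box];print(np.round(P,4),np.mean(P,0))
for i in range(4):print(np.linalg.norm(P[i]-P[i-1]),np.degrees(np.arctan2(*(P[i]-P[i-1])[1::-1])))
a=cv2.resize(im[150:250,250:350],None,fx=4,fy=4,interpolation=3)
b=cv2.resize(cv2.imread("pics/side.png")[155:255,265:365],None,fx=4,fy=4,interpolation=3)
cv2.imwrite("pics/crop.png",np.hstack([a,b]))
```

```text
[[237.1462  147.23929]
 [329.50827 123.65747]
 [356.71613 230.22144]
 [264.35403 253.80325]]
[[0.5897 0.2622 0.05  ]
 [0.6303 0.0857 0.05  ]
 [0.4265 0.0407 0.05  ]
 [0.3875 0.2121 0.05  ]] [0.50850546 0.15017281 0.05      ]
0.20837537123735198 13.901282019428558
0.18106771004961014 -77.07162247884783
0.20862771766653856 -167.54228206365562
0.17581603578339913 102.83864589165846
```

View pics/crop.png

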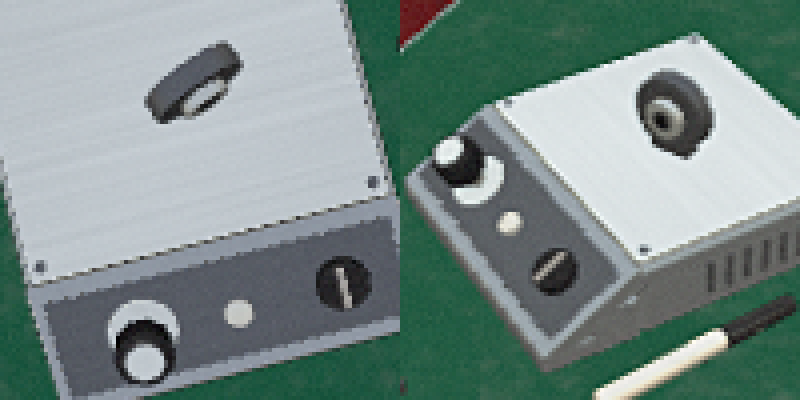

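Run:
```python
from h import *
t,s=[np.load(f"pics/{n}.npy",allow_pickle=True).item() for n in("top","side")]
T=lambda x,y:(250+x/4-.4,150+y/4-.4); S=lambda x,y:(265+(x-400)/4-.4,155+y/4-.4)
y=np.radians(13.2);X=np.array([np.cos(y),np.sin(y),0]);Y=np.array([-X[1],X[0],0])
for n,p in(("screws L",T(40,267)),("R",T(373,182))):print(n,onz(t,*p,.05))
print("screwsS",onz(s,*S(506,102),.05),onz(s,*S(644,250),.05),onz(s,*S(694,39),.05))
pc=np.array([.537,.157,.05])
k=two(t,T(145,360),s,S(455,153));print("knobtop",k,"dem",(k[0]-pc)@X,(k[0]-pc)@Y)
b=two(t,T(205,97),s,S(660,120));print("boss",b,"dem",(b[0]-pc)@X,(b[0]-pc)@Y)
l,r=onz(t,*T(158,120),.076),onz(t,*T(241,66),.076);print("front ends",l,r,np.linalg.norm(l-r))
d=(r-l);n=np.array([d[1],-d[0]]) ;print("norm ang",np.degrees(np.arctan2(n[1],n[0])))
l,r=onz(t,*T(148,100),.076),onz(t,*T(228,42),.076);print("back",l,r,np.linalg.norm(l-r));d=r-l
print(np.degrees(np.arctan2(-d[0],d[1])))
```

```text
screws L [0.45697832 0.22039047 0.05      ]
R [0.49261444 0.06435895 0.05      ]
screwsS [0.4579832  0.22149101 0.05      ] [0.49422703 0.06415291 0.05      ] [0.58836297 0.2500796  0.05      ]
knobtop (array([0.41409467, 0.17099579, 0.05784221]), np.float64(0.0037276844845721213)) dem -0.11646208485777607 0.0416915492738539
boss (array([0.52978328, 0.14047146, 0.07504489]), np.float64(0.001620783733290281)) dem -0.010800350944878257 -0.014443893011743128
front ends [0.52040044 0.16189925 0.076     ] [0.54431634 0.12351924 0.076     ] 0.04522163158133285
norm ang -148.07154433144373
back [0.52977701 0.16633221 0.076     ] [0.55565458 0.12924465 0.076     ] 0.04522318203455867
-145.09487292333296
```

Emit:
jog_arm(deltas=[[0.022,0.036,0,0,0,0.03,0],[0.022,0.036,0,0,0,0.03,0],[0.022,0.036,0,0,0,0.03,0],[0.022,0.036,0,0,0,0.03,0],[0.022,0.036,0,0,0,0.03,0],[0.022,0.036,0,0,0,0.03,0],[0.022,0.036,0,0,0,0.03,0],[0.022,0.036,0,0,0,0.03,0],[0.007,0.039,0,0,0,0.03,0],[0.007,0.039,0,0,0,0,0]], newtons=40)

```text
t: 1.1
eef_pos: [0.4146, -0.2688, 0.253]
tool_rot: [-0.0, 0.954, 0.3, -0.0]
contact_force: [0.3, -0.5, -0.9]
gripper_width: -0.0
grasp_force: 0.0
```

Emit:
jog_arm(deltas=[[0.007,0.039,0,0,0,0,0],[0.007,0.039,0,0,0,0,0],[0.007,0.039,0,0,0,0,0],[0.007,0.039,0,0,0,0,0],[0.007,0.039,0,0,0,0,0],[0.007,0.039,0,0,0,0,0],[0.007,0.039,0,0,0,0,0],[0.007,0.039,0,0,0,0,0],[0.007,0.039,0,0,0,0,0],[0.0,0.03,0,0,0,0,0]])

```text
t: 2.1
eef_pos: [0.4776, 0.1129, 0.2532]
tool_rot: [-0.0, 0.954, 0.3, 0.0]
contact_force: [0.4, -0.1, 0.2]
gripper_width: 0.002
grasp_force: 0.0
```

Emit:
jog_arm(deltas=[[0.002,0,-0.04,0,0,0,0],[0.003,0,-0.04,0,0,0,0],[0.003,0,-0.04,0,0,0,0],[0.003,0,-0.019,0,0,0,0],[0,0,0,0,0,0,0]])

```text
t: 2.6
eef_pos: [0.4863, 0.1097, 0.1115]
tool_rot: [-0.0, 0.954, 0.3, -0.003]
contact_force: [-0.0, -1.0, 0.6]
gripper_width: 0.0
grasp_force: 0.0
```

Run:
```python
from h import *
o=bot.get_obs();print(o["eef_pos"],o["contact_force"])
a=bot.read_camera("side");b=bot.read_camera("wrist")
A=cv2.resize(a["img"][130:230,260:360],(400,400),interpolation=3);B=b["img"][:,120:520]
cv2.imwrite("pics/push.png",np.hstack([A,B])[:,:,::-1])
```

```text
[0.48633968 0.10968031 0.11146459] [-0.04616005 -1.03589102  0.57951447]
```

View pics/push.png

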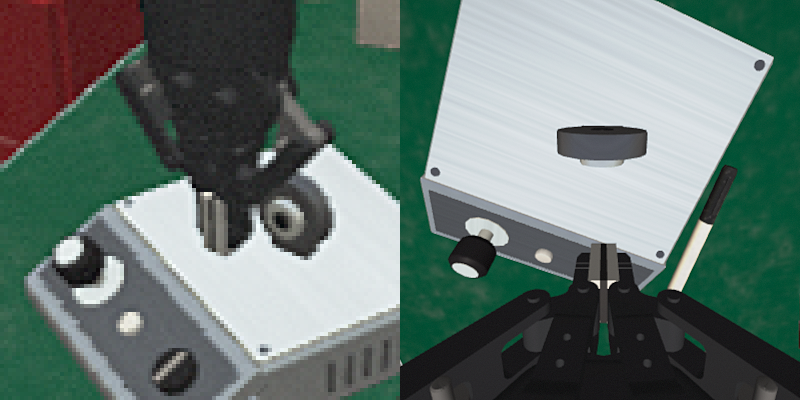

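The left half (side view) shows the closed fingertips beside the boss at about (225,235) and (285,215). The right half (wrist) shows the insert centred at (602,148), boss facing the fingers at (603,265), so it is well aligned.

Emit:
jog_arm(deltas=[[0.008,0.005,0,0,0,0,0],[0.008,0.005,0,0,0,0,0],[0.008,0.005,0,0,0,0,0],[0.004,0.003,0,0,0,0,0],[0.002,0.0015,0,0,0,0,0],[0.0017,0.0011,0,0,0,0,0],[0.0017,0.0011,0,0,0,0,0],[0.0017,0.0011,0,0,0,0,0],[0.0017,0.0011,0,0,0,0,0],[0.0017,0.0011,0,0,0,0,0]])

```text
t: 3.7
eef_pos: [0.5269, 0.1353, 0.1143]
tool_rot: [0.0, 0.954, 0.3, -0.0]
contact_force: [-0.6, -0.2, 0.1]
gripper_width: -0.003
grasp_force: 0.2
```

Emit:
jog_arm(deltas=[[0.0017,0.0011,0,0,0,0,0],[0.0017,0.0011,0,0,0,0,0],[0.0017,0.0011,0,0,0,0,0],[0.0017,0.0011,0,0,0,0,0],[0.0017,0.0011,0,0,0,0,0],[0.0017,0.0011,0,0,0,0,0]])

```text
t: 4.3
eef_pos: [0.5373, 0.1421, 0.1143]
tool_rot: [0.0, 0.954, 0.3, 0.0]
contact_force: [0.1, -0.7, -0.1]
gripper_width: 0.002
grasp_force: 0.0
```

Run:
```python
from h import *
o=bot.get_obs();print(o["eef_pos"],o["contact_force"])
a=bot.read_camera("side");b=bot.read_camera("wrist")
A=cv2.resize(a["img"][130:230,260:360],(400,400),interpolation=3);B=b["img"][:,120:520]
cv2.imwrite("pics/push2.png",np.hstack([A,B])[:,:,::-1])
```

```text
[0.53725451 0.14206015 0.11432835] [ 0.13410292 -0.67976993 -0.10233387]
```

View pics/push2.png

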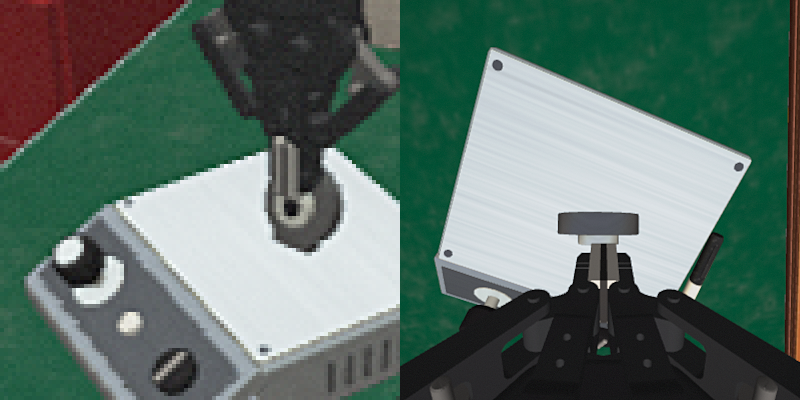

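The insert at (597,225) in the wrist view is still standing, with the fingertips just short of the boss. I'll continue slowly.

Emit:
jog_arm(deltas=[[0.0017,0.0011,0,0,0,0,0],[0.0017,0.0011,0,0,0,0,0],[0.0017,0.0011,0,0,0,0,0],[0.0017,0.0011,0,0,0,0,0],[0.0017,0.0011,0,0,0,0,0]])

```text
t: 4.9
eef_pos: [0.5457, 0.1476, 0.1143]
tool_rot: [0.0, 0.954, 0.3, 0.0]
contact_force: [0.2, 0.6, -0.2]
gripper_width: 0.001
grasp_force: 0.0
```

Run:
```python
from h import *
o=bot.get_obs();print(o["eef_pos"],o["contact_force"])
a=bot.read_camera("side");b=bot.read_camera("wrist")
A=cv2.resize(a["img"][130:230,260:360],(400,400),interpolation=3);B=b["img"][:,120:520]
cv2.imwrite("pics/push3.png",np.hstack([A,B])[:,:,::-1])
```

```text
[0.54569524 0.14757758 0.11430375] [ 0.18195492  0.64711841 -0.22164939]
```

View pics/push3.png

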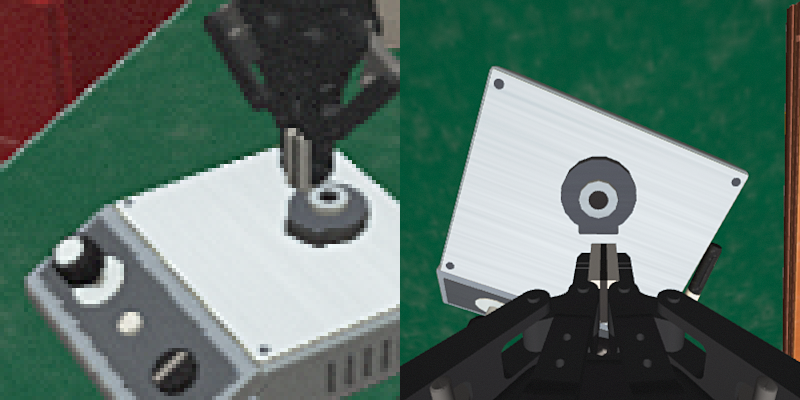

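The insert lies flat, boss up, at about (598,195) in the wrist view, well inside the plate. Now the knob.

Emit:
jog_arm(deltas=[[0,0,0.04,0,0,0,0],[0,0,0.045,0,0,0,0],[-0.04,0.0045,0,0,0,-0.0965,0.7],[-0.04,0.0045,0,0,0,-0.0965,0.7],[-0.04,0.0045,0,0,0,-0.0965,0.7],[-0.039,0.004,0,0,0,-0.0965,0.7],[0,0,0,0.029,-0.1276,0,0.7],[0,0,0,0.029,-0.1276,0,0.7],[0,0,0,0.029,-0.1276,0,0.7],[0,0,0,0.029,-0.1276,0,0.7]])

```text
t: 6.0
eef_pos: [0.3844, 0.1635, 0.1984]
tool_rot: [-0.019, 0.972, 0.113, 0.207]
contact_force: [0.2, 0.3, -0.2]
gripper_width: 0.696
grasp_force: 0.0
```

Emit:
jog_arm(deltas=[[0,0,-0.03,0,0,0,0.7],[0,0,-0.03,0,0,0,0.7],[0,0,-0.03,0,0,0,0.7],[0,0,0,0,0,0,0.7],[0,0,0,0,0,0,0.7]])

```text
t: 6.5
eef_pos: [0.3964, 0.1598, 0.136]
tool_rot: [-0.01, 0.975, 0.108, 0.193]
contact_force: [-0.9, -0.8, 0.2]
gripper_width: 0.702
grasp_force: 0.0
```

Run:
```python
from h import *
o=bot.get_obs();print(o["eef_pos"],o["contact_force"],o["q"]);M=R.from_quat(o["tool_rot"][[1,2,3,0]]).as_matrix();print(M)
H=np.array([.4176,.1721,.0513]);print("H in tool",M.T@(H-o["eef_pos"]))
a=bot.read_camera("side");b=bot.read_camera("wrist");np.save("pics/w.npy",b,allow_pickle=True)
print("H proj wrist",proj(b,H),"side",proj(a,H))
A=cv2.resize(a["img"][130:230,235:335],(400,400),interpolation=3);B=b["img"][:,120:520]
cv2.imwrite("pics/knob.png",np.hstack([A,B])[:,:,::-1])
```

```text
[0.3964392  0.15981838 0.13595605] [-0.9119634  -0.77058524  0.19427479] [ 0.13758806  0.21055845 -0.84624693  2.43483613  1.03640532  0.40077955
 -2.95943191]
[[ 0.9024065   0.21383885  0.37407947]
 [ 0.20601164 -0.97662704  0.06130931]
 [ 0.37844644  0.02173881 -0.92536788]]
H in tool [-0.01041198 -0.00930988  0.08700679]
H proj wrist [311.95224891 226.06428566] side [279.17843046 194.67348481]
```

View pics/knob.png

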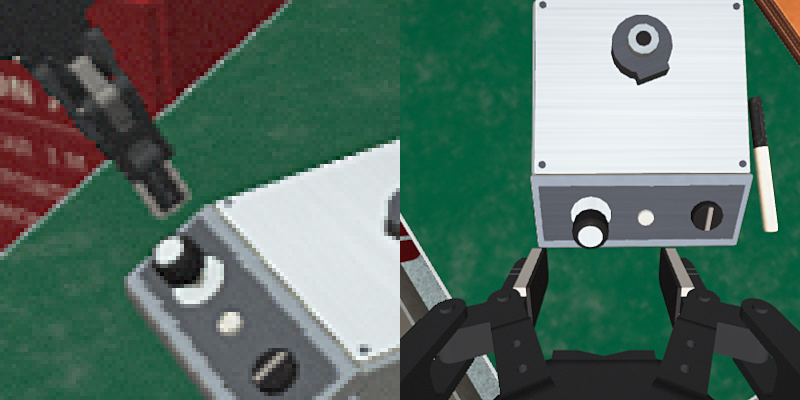

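The wrist view shows the knob cap at (591,236), i.e. column 311, row 236 of the full image; the side view shows the cap at (170,250). The arm has run into joint limits (q4, q7), so I'll back off, turn the tool half round and use a smaller tilt.

```bash
cat >> h.py <<'E'
yw=np.radians(12.8);DX=np.array([np.cos(yw),np.sin(yw),0]);DY=np.array([-DX[1],DX[0],0]);U=-.5*DX+np.array([0,0,.866])
def tgt(tilt,flip):
    z=np.sin(tilt)*DX-np.cos(tilt)*np.array([0,0,1]); y=DY*(1 if flip else -1)
    return np.c_[np.cross(y,z),y,z]
def to(tilt,flip,p=None):
    o=bot.get_obs();M=R.from_quat(o["tool_rot"][[1,2,3,0]]).as_matrix()
    print("q",o["q"].round(2),"F",o["contact_force"].round(1),"rotvec",R.from_matrix(tgt(tilt,flip)@M.T).as_rotvec().round(3))
    if p is not None:print("shift",(np.array(p)-o["eef_pos"]).round(4))
E
python3 - <<'E'
from h import *
b=np.load("pics/w.npy",allow_pickle=True).item();H=np.array([.4176,.1721,.0513])
print("cap proj",proj(b,H+.011*U),"cap by ray",onz(b,311,236,(H+.011*U)[2]),H+.011*U)
to(0,False,[.47,.12,.2])
E
```

```text
cap proj [311.79662941 233.83603441] cap by ray [0.41054659 0.17111343 0.060826  ] [0.41223668 0.17088148 0.060826  ]
q [ 0.14  0.21 -0.85  2.43  1.04  0.4  -2.96] F [ 0.1 -0.  -0.5] rotvec [-0.064  0.386  0.001]
shift [ 0.0734 -0.0405  0.0633]
```

Emit:
jog_arm(deltas=[[0.018,-0.01,0.016,-0.016,0.096,0,0.7],[0.018,-0.01,0.016,-0.016,0.096,0,0.7],[0.018,-0.01,0.016,-0.016,0.096,0,0.7],[0.018,-0.01,0.016,-0.016,0.096,0,0.7],[0,0,0,0,0,0.14,0.7],[0,0,0,0,0,0.14,0.7],[0,0,0,0,0,0.14,0.7],[0,0,0,0,0,0,0.7]])

```text
t: 7.4
eef_pos: [0.4568, 0.1254, 0.1864]
tool_rot: [-0.001, 0.948, 0.314, 0.046]
contact_force: [0.6, -0.9, -0.1]
gripper_width: 0.697
grasp_force: 0.0
```

```bash
python3 -c "
from h import *
to(0,True,[.47,.12,.2])"
```

```text
q [ 0.52  0.37 -1.08  2.1   0.47  0.82 -1.76] F [ 0.6 -0.9 -0.1] rotvec [-0.127 -0.018  2.722]
shift [ 0.0132 -0.0054  0.0136]
```

Emit:
jog_arm(deltas=[[0.002,-0.001,0.003,0,0,0.143,0.7],[0.002,-0.001,0.003,0,0,0.143,0.7],[0.002,-0.001,0.003,0,0,0.143,0.7],[0.002,-0.001,0.003,0,0,0.143,0.7],[0.002,-0.001,0.002,0,0,0.143,0.7],[0.002,0,0,0,0,0.143,0.7],[0,0,0,0,0,0.143,0.7],[0,0,0,0,0,0.143,0.7],[0,0,0,0,0,0.143,0.7],[0,0,0,0,0,0.143,0.7]])

```text
t: 8.4
eef_pos: [0.4686, 0.1205, 0.1999]
tool_rot: [-0.031, 0.509, 0.859, 0.033]
contact_force: [0.6, 0.2, -0.0]
gripper_width: 0.702
grasp_force: 0.0
```

Emit:
jog_arm(deltas=[[0,0,0,0,0,0.143,0.7],[0,0,0,0,0,0.143,0.7],[0,0,0,0,0,0.143,0.7],[0,0,0,0,0,0.143,0.7],[0,0,0,0,0,0.143,0.7],[0,0,0,0,0,0.143,0.7],[0,0,0,0,0,0.143,0.7],[0,0,0,0,0,0.143,0.7],[0,0,0,0,0,0.143,0.7],[0,0,0,0,0,0,0.7]])

```text
t: 9.4
eef_pos: [0.4686, 0.121, 0.2]
tool_rot: [-0.045, -0.107, 0.993, 0.007]
contact_force: [0.1, -0.1, -0.4]
gripper_width: 0.698
grasp_force: 0.0
```

```bash
python3 -c "
from h import *
H=np.array([.4170,.1721,.0513])
to(np.radians(18),True,H+[0,0,.09]);print(H+.005*U)"
```

```text
q [ 0.66  0.69 -1.39  1.94  0.66  1.22  0.79] F [ 0.1 -0.1 -0.4] rotvec [ 0.064 -0.398  0.005]
shift [-0.0516  0.0511 -0.0587]
[0.41456213 0.17154613 0.05563   ]
```

Emit:
jog_arm(deltas=[[-0.0135,0.013,0,0,0,0,0.7],[-0.013,0.013,0,0,0,0,0.7],[-0.0125,0.0125,-0.02,0.016,-0.1,0,0.7],[-0.0125,0.0125,-0.02,0.016,-0.1,0,0.7],[0,0,-0.019,0.016,-0.1,0,0.7],[0,0,0,0.016,-0.098,0,0.7],[0,0,0,0,0,0,0.7]])

```text
t: 10.1
eef_pos: [0.4135, 0.1702, 0.14]
tool_rot: [0.155, -0.11, 0.982, 0.017]
contact_force: [-0.0, -0.2, 0.1]
gripper_width: 0.703
grasp_force: 0.0
```

```bash
python3 -c "
from h import *
H=np.array([.4170,.1721,.0513])
to(np.radians(18),True,H+.005*U)"
```

```text
q [ 0.5   0.42 -1.27  2.33  1.04  0.64  0.26] F [-0.  -0.2  0.1] rotvec [0.002 0.    0.001]
shift [ 0.001   0.0013 -0.0844]
```

Emit:
jog_arm(deltas=[[0,0,-0.02,0,0,0,0.7],[0,0,-0.02,0,0,0,0.7],[0,0,-0.02,0,0,0,0.7],[0.001,0.001,-0.012,0,0,0,0.7],[0,0,-0.006,0,0,0,0.7],[0,0,-0.004,0,0,0,0.7],[0,0,0,0,0,0,0.7]])

```text
t: 10.8
eef_pos: [0.4187, 0.1723, 0.0587]
tool_rot: [0.155, -0.107, 0.982, 0.018]
contact_force: [-0.3, -0.5, 0.1]
gripper_width: 0.695
grasp_force: 0.0
```

Run:
```python
from h import *
H=np.array([.4170,.1721,.0513])
to(np.radians(18),True,H+.005*U)
a=bot.read_camera("side");b=bot.read_camera("wrist")
A=cv2.resize(a["img"][140:240,230:330],(400,400),interpolation=3);B=b["img"][:,120:520]
cv2.imwrite("pics/grasp.png",np.hstack([A,B])[:,:,::-1])
```

```text
q [ 0.28  0.58 -1.04  2.38  1.43  0.61 -0.1 ] F [-0.3 -0.5  0.1] rotvec [-0.003 -0.001  0.005]
shift [-0.0041 -0.0008 -0.0031]
```

View pics/grasp.png

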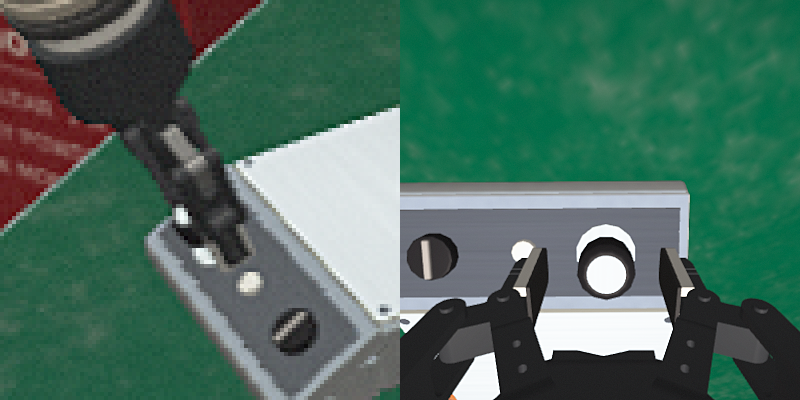

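The knob at (606,265) is centred between the pads at (535,270) and (675,270) in the wrist view; side view consistent. I'll reduce the tilt a little for joint margin, then close.

Emit:
jog_arm(deltas=[[-0.003,-0.001,-0.002,-0.022,0.0975,0,0.7],[0,0,0,0,0,0,0.25],[0,0,0,0,0,0,0.15],[0,0,0,0,0,0,0.15],[0,0,0,0,0,0,0.15]], newtons=45)

```text
t: 11.4
eef_pos: [0.4162, 0.1729, 0.0579]
tool_rot: [0.111, -0.11, 0.988, 0.014]
contact_force: [-0.9, 4.3, 5.7]
gripper_width: 0.303
grasp_force: 43.9
```

```bash
python3 -c "
from h import *
H=np.array([.4170,.1721,.0513])
to(np.radians(12),True,H+.005*U)"
```

```text
q [ 0.3   0.6  -1.04  2.32  1.22  0.63  0.11] F [-0.9  4.3  5.7] rotvec [-0.007  0.013  0.002]
shift [-0.0016 -0.0013 -0.0023]
```

Emit:
jog_arm(deltas=[[-0.001,-0.0002,0.0017,0,0,0,0.15],[-0.001,-0.0002,0.0017,0,0,0,0.15],[-0.001,-0.0002,0.0017,0,0,0,0.15],[-0.001,-0.0002,0.0017,0,0,0,0.15],[-0.001,-0.0003,0.0019,0,0,0,0.15],[0,0,0,0,0,0,0.15]])

```text
t: 12.0
eef_pos: [0.4115, 0.1718, 0.0663]
tool_rot: [0.11, -0.109, 0.988, 0.015]
contact_force: [3.0, 7.7, -5.9]
gripper_width: 0.304
grasp_force: 44.7
```

```bash
python3 -c "
from h import *
to(np.radians(12),True);o=bot.get_obs();print(o['eef_pos'],o['contact_force']@U,(o['eef_pos']-[.4162,.1729,.0579])@U)"
```

```text
q [ 0.31  0.58 -1.07  2.33  1.19  0.63  0.13] F [ 3.   7.7 -5.9] rotvec [-0.008  0.012  0.002]
[0.41149187 0.17175866 0.06634037] -7.448580911759056 0.009731357020417003
```

Emit:
jog_arm(deltas=[[-0.0005,-0.0001,0.0009,0,0,0,0.15],[-0.0005,-0.0001,0.0009,0,0,0,0.15],[0,0,0,0,0,0,0.15]])

```text
t: 12.3
eef_pos: [0.4112, 0.1716, 0.0671]
tool_rot: [0.11, -0.109, 0.988, 0.016]
contact_force: [13.9, 13.8, -32.6]
gripper_width: 0.299
grasp_force: 48.5
```

```bash
python3 -c "
from h import *
o=bot.get_obs();print(o['eef_pos'],o['contact_force']@U,(o['eef_pos']-[.4162,.1729,.0579])@U)"
```

```text
[0.41116264 0.17157085 0.06711934] -36.52421122383741 0.010587272082675356
```

At the stop; holding.

Emit:
jog_arm(deltas=[[0.0002,0.0,-0.0004,0,0,0,0.15],[0,0,0,0,0,0,0.15],[0,0,0,0,0,0,0.15],[0,0,0,0,0,0,0.15],[0,0,0,0,0,0,0.15],[0,0,0,0,0,0,0.15],[0,0,0,0,0,0,0.15],[0,0,0,0,0,0,0.15],[0,0,0,0,0,0,0.15],[0,0,0,0,0,0,0.15]])

```text
t: 13.3
eef_pos: [0.4112, 0.1716, 0.067]
tool_rot: [0.11, -0.109, 0.988, 0.015]
contact_force: [10.7, 11.9, -24.5]
gripper_width: 0.302
grasp_force: 49.3
```

Emit:
jog_arm(deltas=[[0,0,0,0,0,0,0.15],[0,0,0,0,0,0,0.15],[0,0,0,0,0,0,0.15],[0,0,0,0,0,0,0.15],[0,0,0,0,0,0,0.15],[0,0,0,0,0,0,0.15],[0,0,0,0,0,0,0.15],[0,0,0,0,0,0,0.15],[0,0,0,0,0,0,0.15]])

```text
t: 14.2
eef_pos: [0.4112, 0.1716, 0.067]
tool_rot: [0.11, -0.109, 0.988, 0.015]
contact_force: [10.0, 11.7, -24.6]
gripper_width: 0.302
grasp_force: 49.3
```

Emit:
jog_arm(deltas=[[0.0013,0.0003,-0.0022,0,0,0,0.15],[0.0013,0.0003,-0.0022,0,0,0,0.15],[0.0013,0.0003,-0.0022,0,0,0,0.15],[0.0008,0.0002,-0.0014,0,0,0,0.15],[0,0,0,0,0,0,0.7],[0,0,0,0,0,0,0.7],[0,0,0,0,0,0,0.7],[0,0,0.03,0,0,0,0.7],[0,0,0.04,0,0,0,0.7],[0,0,0.04,0,0,0,0.7]])

```text
t: 15.2
eef_pos: [0.4136, 0.1701, 0.1696]
tool_rot: [0.108, -0.109, 0.988, 0.012]
contact_force: [0.9, -0.8, 0.7]
gripper_width: 0.698
grasp_force: 0.0
```

Run:
```python
from h import *
o=bot.get_obs();print(o["eef_pos"],o["contact_force"])
a=bot.read_camera("side")
cv2.imwrite("pics/end.png",cv2.resize(a["img"][130:280,240:400],None,fx=3.5,fy=3.5,interpolation=3)[:,:,::-1])
```

```text
[0.41364199 0.17005627 0.16958642] [ 0.92397444 -0.82654877  0.72603895]
```

View pics/end.png

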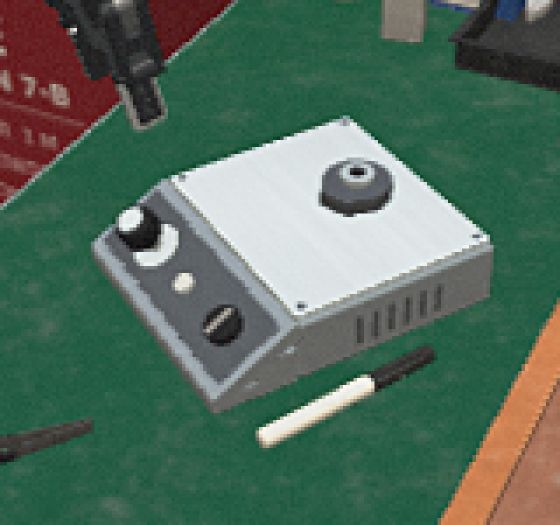

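The insert lies flat at (357,185), boss up on the plate. The knob is home at (140,228), the pen is undisturbed and the arm is clear.

```bash
python3 -c "
from station import bot
print(bot.hand_in())"
```

```text
the job is handed in; nothing more can be done
None
```

I handed the job in at about 15 s: the insert lies boss up on the plate, the knob was held fully out for about 2 s and looks back home, and the marker pen looks unmoved. The dowel pin was outside the last picture but the arm never went near it, and the hand-in returned no verdict.

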